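# Set a plate parallel to a translation stage with a straightedge

### The arm

A 6-joint arm with a two-finger parallel gripper is mounted at the origin on the work surface. World frame = base frame: x ahead of the robot, y to its left, z up, the work surface at z = 0. Lengths are in mm, angles in rad, forces in N, time in s.
With the tool pointing down it reaches from about 275 to 1000 mm from the base axis. Payload 8.4 kg.
Tool frame: the origin (TCP) lies midway between the tips of the shut fingers; the grasp point (between the pads) lies 19 mm behind it; z points along the fingers, y is the line along which they close (so a half turn about z gives the same grasp; the last joint's range is limited). The gripper opens to 85 mm and grips with 20 to 120 N. Pads are 22 mm wide; open, the fingers measure 114 mm over their backs; the gripper's body (76 mm by 85 mm) begins 54 mm behind the grasp point. The pads swing forward as they close: fully open they stand 13 mm farther back than shut.
Start: joints at [-1.123, 0.353, 1.633, -0, 1.155, -0.002], TCP at [271.74, -562.837, 231.281] pointing down, gripper open.
Joint ranges: [-2.63, 2.63], [-0.92, 2.1], [0.06, 2.66], [-1.3, 4.44], [0, 2.69], [-3.02, 3.02]. Speed limits (rad/s): [2.22, 2.22, 2.79, 3.14, 3.14, 3.14].

### API

Orientations are given as [roll, pitch, yaw] about the fixed x, y, z axes, in that order (R = Rz(yaw) Ry(pitch) Rx(roll)).
In Python, from rig import r, cams gives the robot as it stands. The module is installed in compiled form; this text tells all that it offers.
- The arm moves only by the tool send_rows, never from a script. Its argument "targets" is one flat list of numbers, 7 for each row, row after row: the shift along the tool's x, y, z in m, then the turn, a rotation vector about the tool's x, y, z in rad, then the opening, from -1 (shut) to 1 (fully open). In form: [tx, ty, tz, wx, wy, wz, fingers, tx, ty, tz, wx, wy, wz, fingers, ...]. A call has 1 to 12 rows; each row is the pose to reach, as a shift and turn from the pose commanded when the call began, along the tool's axes at that moment; what a row does not reach only later rows make up. A row lasts 1/12 s, in which the tool goes at most 41.7 mm and 7.16 degrees, less where a joint would pass 70% of its speed; a pose out of reach is approached as far as the arm can. A call with a gripper value outside its range is refused whole. The fingers move at their own pace and stop on an object; "grip_force" is the grip in N (left out, the last holds). Time passes only in rows, so rows that repeat a pose let the fingers close. It gives the time, the measured TCP pose, the force, the opening and the grip force at its end, in the units of the state.
- r.sense(): the state, without advancing time (a new reading comes with each control period).
- cams.grab_frame(name): name is "side" or "top"; returns a dict with "color" (384x512x3 uint8, blue, green, red), "fx", "fy", "cx", "cy" (pixels), "k1" (the pictures are not rectified: a ray, as slopes to the right and down, at radius r is drawn at 1 + k1 r^2 times it, then the intrinsics apply), "xyz" and "attitude" of the camera in the world. Camera axes: x right, y down, z forward; pixel columns grow to the right and rows downward; lengths in mm; the calibration is good to about 2 mm. A picture is of the moment at which its call begins. There is no depth.
- r.sign_off(): hands the job in; it is judged then, once.
The state is a dict: "clock": time; "qpos": joint angles; "qvel": joint speeds; "joint_efforts": joint torques, N m; "eef_pos": TCP position; "tcp_rot": TCP orientation; "contact_force": force on the tool from outside, world axes, zero at the start; "wrist_torque": the same for the moment, N m; "opening": opening from 0.0 (shut) to 1.0 (fully open); "grasp_force": force on a finger pad.
Only numpy, scipy, OpenCV 4.12 (cv2) and the standard library are available. Lean on these libraries where they do the work, as an engineer would, in place of code of your own. Each camera call takes 0.05 s, during which the arm holds its last target. There are 200 camera calls.

### The job

First lay the straightedge flat on the table, flush against the long near edge of the black stage base and roughly centred along it, and let go of it. Then take the blue plate from its grey rack and stand it upright on one of its long thin edges, flat against the other side of the straightedge and opposite the middle of the stage, so that the straightedge lies between plate and stage touching both. Let go and leave the lens, the screwdriver and the white box where they are.

Things in the scene. Friction and masses are not known exactly. Their poses are not given: they have to be found in the camera images.
- stage: translation stage bolted to the table. Black base plate 110 (x) x 200 (y) x 14 high, carrying a steel and grey slide (60..105 from the near edge, 48 high) with a micrometer along +y. Origin: middle of the base's long near edge (the edge facing the robot), at table level. x points from that edge into the stage, y along the edge, z up.
- straightedge: aluminium straightedge, loose, lying flat: bar 180 (x) x 40 (y) x 10 high, with an orange grip rib along the middle of its top, 90 (x) x 14 (y), from height 10 to 50. Origin: centre of the underside; x along its length, z up. About 0.35 kg. Its two long sides are alike.
- rack: grey fixed rack that holds the plate leaning. Foot 130 x 130 x 8. Origin: centre of the foot's underside; the plate's top leans to the rack's -x by 0.44 rad (25 degrees). Its back rest supports the lower 46 mm of the plate's underside; the upper half of the plate is free on both faces. The rack is open to the +x side and the top.
- plate: blue rectangular plate, 14 thick (x) x 140 long (y) x 100 (z), loose, about 0.45 kg. Origin: centre of the long thin edge that is lowest at the start; x across the thickness, y along the long edge, z from that edge to the other long edge. Starts leaning in the rack, its lower edge about 30 mm above the table. Both faces and both long edges are alike.
- plate_center (a point): centre of the blue plate's solid, 50 mm along the plate's z from its origin; axes as the plate's
- lens: bystander: lens in a black round mount on a steel post with a round foot of 52 diameter, 113 high; origin at the centre of its underside
- driver: bystander: red-handled screwdriver, 170 long, lying along its x; origin on its underside
- optic_box: bystander: white closed box 70 x 70 x 30 high; origin at the centre of its underside
There are look-alikes about, which are no part of the job. Several things have the shape of the stage; the one meant has the colours described above. What is shaped like the plate but orange is not meant.

How it is judged:
By the outcome, as a careful person would: the job done as asked, in the order asked, and still so for the second after the job is handed in, with the robot touching nothing.
It also fails if it takes over 61 s, if anything falls off the work surface, if the arm or the gripper's body presses on something with over 40 N, if the wrist force passes 120 N, or if a joint passes its speed limit or range.

## Working session

There is one attempt and no reset: what is moved stays moved. The work goes in short steps, Python scripts to look and compute and a tool call to move; the robot and the scene stay as the last step left them, time stands still between calls to the robot, and variables do not carry over. Pictures are saved under pics/ and viewed, at most 10 in all, crops included, and the job is handed in when it is done.

Besides the shell and the picture viewer there is one more tool, called after "Call:" as name(argument=value, ...) on one line, values as JSON. send_rows: Moves the arm, as the interface text tells. Its arguments: {"type":"object","properties":{"targets":{"type":"array"},"grip_force":{"type":"number"}},"required":["targets"]}

```bash
mkdir -p pics
python3 - <<'E'
from rig import r,cams
import cv2
print(r.sense())
for n in("side","top"):
    f=cams.grab_frame(n); cv2.imwrite(f"pics/{n}0.png",f["color"]); print(n,{k:v for k,v in f.items() if k!="color"})
E
```

```text
{'clock': 0.0, 'qpos': array([-1.12339463e+00,  3.53623610e-01,  1.63412014e+00, -3.34512452e-06,
        1.15518361e+00, -2.39385325e-03]), 'qvel': array([ 0.00065826,  0.00018936, -0.00107029, -0.00082162,  0.0003731 ,
       -0.00111236]), 'joint_efforts': array([-7.89381120e-04, -6.05243540e+01, -3.42064226e+01, -1.09091609e-04,
        9.51790949e-03, -1.63374585e-05]), 'eef_pos': array([ 271.54161268, -562.41845879,  230.58298454]), 'tcp_rot': array([-3.14025794e+00, -1.36555486e-07,  4.49796907e-01]), 'contact_force': array([-0.31179082, -0.35722647, -0.08509339]), 'wrist_torque': array([ 0.01656066, -0.05549689,  0.04093809]), 'grasp_force': 0.0, 'opening': 0.9979081018270894}
side {'fx': 347.4357690457058, 'fy': 347.4357690457058, 'cx': 259.3471620377687, 'cy': 196.16782362635485, 'k1': -0.10422572309368691, 'xyz': array([500.71771981, 915.01565316, 540.6593452 ]), 'attitude': array([-2.09177066e+00, -1.60240642e-03, -3.11423092e+00])}
top {'fx': 356.3972833602828, 'fy': 356.3972833602828, 'cx': 256.3857171026503, 'cy': 192.73216696065464, 'k1': 0.01720253213255942, 'xyz': array([ 384.18024176,  114.89205183, 1190.13438288]), 'attitude': array([-3.00084708e+00,  2.67596059e-03, -1.55290184e+00])}
```

View pics/top0.png

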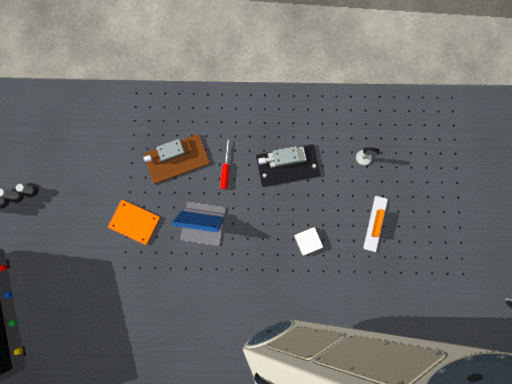

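View pics/side0.png

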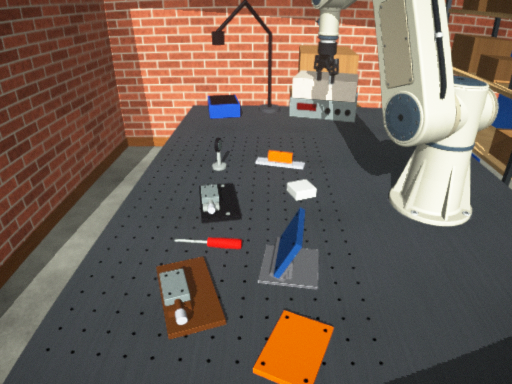

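Candidates: the black stage at top (288,166) against the brown stage at (177,158), and the blue plate at (198,220) against the orange plate at (134,222). There is only one straightedge, at (376,223). By the description I choose the black stage and the blue plate, and I'll check them in one close crop.

```bash
cat > h.py <<'E'
import numpy as np, cv2
from scipy.spatial.transform import Rotation as R
def E(a): return R.from_euler("xyz",a).as_matrix()
def ray(f,uv):
    uv=np.atleast_2d(np.float64(uv)); K=np.array([[f["fx"],0,f["cx"]],[0,f["fy"],f["cy"]],[0,0,1]])
    n=cv2.undistortPoints(uv.reshape(-1,1,2),K,np.array([f["k1"],0,0,0,0.]))[:,0]
    # undistort model: r*(1+k1 r^2)
    return np.c_[n,np.ones(len(n))]@E(f["attitude"]).T
def plane(f,uv,z):
    d=ray(f,uv); return f["xyz"]+d*((z-f["xyz"][2])/d[:,2])[:,None]
def proj(f,P):
    c=(np.atleast_2d(P)-f["xyz"])@E(f["attitude"]); s=c[:,:2]/c[:,2:]; s=s*(1+f["k1"]*(s**2).sum(1,keepdims=True))
    return s*f["fx"]+[f["cx"],f["cy"]]
def tri(f1,u1,f2,u2):
    a,b=ray(f1,u1)[0],ray(f2,u2)[0]; t=np.linalg.lstsq(np.c_[a,-b],f2["xyz"]-f1["xyz"],rcond=None)[0]
    return (f1["xyz"]+a*t[0]+f2["xyz"]+b*t[1])/2
E
python3 - <<'E'
import cv2,numpy as np
t=cv2.imread("pics/top0.png"); s=cv2.imread("pics/side0.png")
def g(im,x,y,w,h,k):
    c=im[y:y+h,x:x+w]; c=cv2.resize(c,None,fx=k,fy=k,interpolation=cv2.INTER_CUBIC); return np.uint8(255*(c/255.)**.6)
A=np.hstack([g(t,250,140,80,60,5),g(t,160,190,80,60,5)])
B=np.hstack([g(s,190,170,80,60,5),g(s,250,200,80,100,3)[:300,:240],np.zeros((300,160,3),np.uint8)])
cv2.imwrite("pics/crop.png",np.vstack([A,B]))
E
```

```text
(no output)
```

View pics/crop.png

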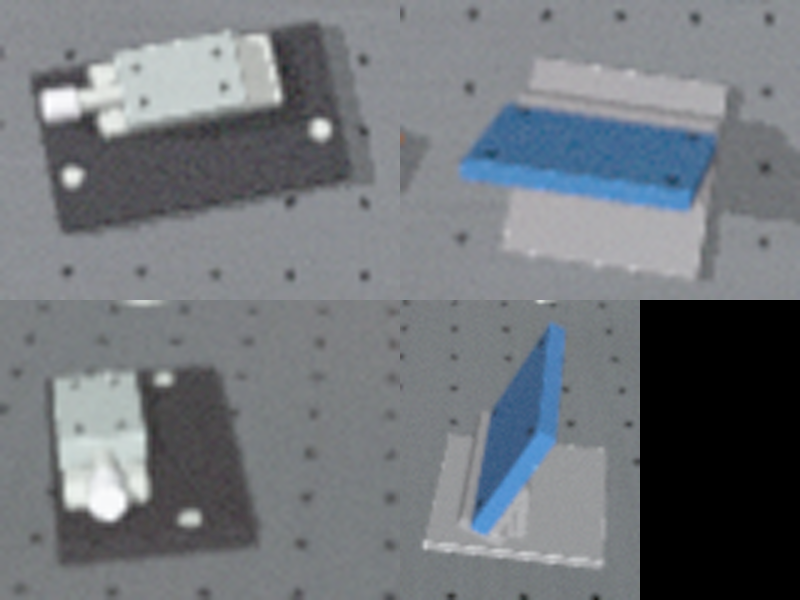

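Crop: top left is the black stage with a grey slide, its near edge running from about (262,187) to (320,175). Top right is the blue plate, leaning with its top toward the robot in the grey rack, so the choice is confirmed. Next I measure.

Run:
```python
import cv2,numpy as np
from h import *
from rig import cams
t=cams.grab_frame("top"); s=cams.grab_frame("side")
def big(m):
    n,l,st,_=cv2.connectedComponentsWithStats(m.astype(np.uint8)); k=1+np.argmax(st[1:,4]); return l==k
def roi(m,x,y,w,h):
    o=np.zeros_like(m); o[y:y+h,x:x+w]=m[y:y+h,x:x+w]; return o
def rect(f,m,z,n):
    ys,xs=np.where(m); P=plane(f,np.c_[xs,ys],z)[:,:2].astype(np.float32)
    c=cv2.minAreaRect(P); b=cv2.boxPoints(c)
    print(n,len(xs),"c",np.round(c[0],1),"size",np.round(c[1],1),"ang",round(c[2],2)); print(np.round(b,1).tolist())
for nm,f,rs in(("top",t,dict(st=(250,138,80,60),se=(355,190,45,70),rk=(165,195,70,60),bx=(285,220,50,45))),("side",s,dict(st=(190,175,60,60),se=(250,145,60,28),rk=(250,205,80,90),bx=(280,175,45,30)))):
    im=cv2.GaussianBlur(f["color"],(3,3),0).astype(int); g=im.mean(2); B,G,Rr=im[...,0],im[...,1],im[...,2]
    x,y,w,h=rs["st"]; sub=g[y:y+h,x:x+w]; print(nm,"gray pct",np.percentile(sub,[2,10,25,50,75,90]))
    d=roi(g<38,*rs["st"]); rect(f,big(d),14,"stage")
    rect(f,big(roi((g>130)&(abs(Rr-B)<40),*rs["se"])),10,"bar")
    rect(f,big(roi((Rr-B>90),*rs["se"])),50,"rib")
    rect(f,big(roi((B-Rr>45),*rs["rk"])),100,"plate")
    rect(f,big(roi((g>85)&(abs(Rr-B)<20),*rs["rk"])),8,"rack")
    rect(f,big(roi((g>150),*rs["bx"])),30,"box")
    m=roi(f["color"].astype(int)[...,0]-f["color"].astype(int)[...,2]>40,*rs["rk"])
    c=max(cv2.findContours(m.astype(np.uint8),0,2)[0],key=cv2.contourArea)
    print("hull",cv2.approxPolyDP(cv2.convexHull(c),1.5,True)[:,0].tolist())
```

```text
top gray pct [ 31.33333333  39.          56.25        95.33333333  97.66666667
 148.        ]
stage 198 c [655.8 -16.7] size [ 53.7 135.5] ang 36.92
[[593.7000122070312, 21.399999618530273], [675.0999755859375, -87.0], [718.0, -54.70000076293945], [636.5999755859375, 53.599998474121094]]
bar 526 c [ 457.2 -271.4] size [ 45.9 184.9] ang 75.81
[[362.0, -271.0], [541.2999877929688, -316.29998779296875], [552.5, -271.79998779296875], [373.20001220703125, -226.5]]
rib 230 c [ 456.7 -267.4] size [26.1 91.3] ang 75.98
[[409.20001220703125, -269.0], [497.79998779296875, -291.1000061035156], [504.20001220703125, -265.79998779296875], [415.5, -243.6999969482422]]
plate 741 c [447.9 300.6] size [149.7  49.9] ang 82.91
[[413.8999938964844, 229.39999389648438], [463.3999938964844, 223.3000030517578], [481.79998779296875, 371.79998779296875], [432.3999938964844, 377.8999938964844]]
rack 2990 c [443.3 308.6] size [194.6 232.6] ang 1.0
[[344.0, 423.20001220703125], [348.0, 190.60000610351562], [542.5999755859375, 194.0], [538.5999755859375, 426.6000061035156]]
box 519 c [394.9 -48.3] size [72.4 73.8
[... 867 characters left out ...]
969482422], [418.29998779296875, -168.89999389648438]]
plate 1082 c [447.9 321.4] size [253.6  46.6] ang 81.65
[[406.3999938964844, 199.3000030517578], [452.5, 192.5], [489.3999938964844, 443.3999938964844], [443.20001220703125, 450.20001220703125]]
rack 1859 c [444.2 285. ] size [178.3 134.3] ang 82.44
[[365.8999938964844, 205.39999389648438], [499.0, 187.8000030517578], [522.5, 364.5], [389.3999938964844, 382.20001220703125]]
box 474 c [396.4 -24.5] size [ 90.3 115.6] ang 21.21
[[333.3999938964844, 13.0], [375.20001220703125, -94.69999694824219], [459.3999938964844, -62.0], [417.6000061035156, 45.70000076293945]]
hull [[300, 207], [304, 209], [301, 248], [277, 278], [273, 274], [280, 239]]
```

Run:
```python
import cv2,numpy as np
from h import *
from rig import cams
t=cams.grab_frame("top"); s=cams.grab_frame("side")
def cross(p,th):  # first upward crossing
    i=np.where((p[:-1]<th)&(p[1:]>=th))[0]; i=i[0]; return i+(th-p[i])/(p[i+1]-p[i])
gt=t["color"].astype(float).mean(2); gs=s["color"].astype(float).mean(2)
def fit(f,uv,z,n):
    P=plane(f,uv,z)[:,:2]; vx,vy,x0,y0=cv2.fitLine(P.astype(np.float32),cv2.DIST_HUBER,0,.01,.01).ravel()
    o=lambda y:x0+(y-y0)*vx/vy
    print(n,"slope angle(deg) of normal",np.degrees(np.arctan2(-vx/vy,1)),"x at y=20:",o(20.),"yrange",P[:,1].min(),P[:,1].max())
# top near edge: line (262.4,186.6)-(320,175.6)
uv=[]
for u in range(267,316):
    v0=int(186.6-(u-262.4)*11/57.6)-4; uv.append((u,v0+cross(gt[v0:v0+10,u],68)))
fit(t,uv,0,"top near")
uv=[]
for v in range(189,216):   # side near edge: from crop (218,368)->(258,543)
    u0=int(190+218/5+((v-170)*5+0-68)*40/175/5)-4; 
    try: uv.append((u0+cross(gs[v,u0:u0+10],58),v))
    except IndexError: pass
fit(s,uv,0,"side near")
def rect(f,m,z,n):
    k=cv2.connectedComponentsWithStats(m.astype(np.uint8)); l=1+np.argmax(k[2][1:,4]); ys,xs=np.where(k[1]==l)
    P=plane(f,np.c_[xs,ys],z)[:,:2].astype(np.float32); c=cv2.minAreaRect(P); print(n,np.round(c[0],1),np.round(c[1],1),c[2]); print(np.round(cv2.boxPoints(c),1).tolist())
m=np.zeros(gt.shape,bool); m[140:192,252:326]=(gt<67)[140:192,252:326]; 
rect(t,m,14,"stage top(67)")
m[:]=0; m[140:192,252:326]=(gt<52)[140:192,252:326]; rect(t,m,14,"stage top(52)")
c=t["color"].astype(int); print("rack px",c[240,190],c[236,205],"table",c[250,190],"far",c[205,205])
m[:]=0; w=(gt>112)|(c[...,0]-c[...,2]>45); m[195:255,165:232]=w[195:255,165:232]; rect(t,m,8,"rack+plate top")
hs=cv2.approxPolyDP(cv2.convexHull(np.argwhere(m)[:,::-1].astype(np.int32)),1.5,True)[:,0]; print(hs.tolist(), np.round(plane(t,hs.astype(float),8)).tolist())
# plate: near-robot top edge etc, tri from both views
for n,a,b in(("topL -x",(172,225),None),):
    pass
print("tri left-upper-near", tri(t,(172,225),s,(304,209)))
print("tri right-upper-near?", tri(t,(217,232),s,(300,207)))
print("tri left upper near(301,248)", tri(t,(172,225),s,(301,248)))
```

```text
top near slope angle(deg) of normal 12.113591 x at y=20: 588.8382 yrange -76.6550623820855 85.60890300085597
side near slope angle(deg) of normal 11.990667 x at y=20: 586.92865 yrange -71.1200057448466 82.80341521261391
stage top(67) [645.2   8.9] [119.4 216.1] 11.918832778930664
[[564.4000244140625, 102.30000305175781], [609.0999755859375, -109.0999984741211], [725.9000244140625, -84.5], [681.2999877929688, 127.0]]
stage top(52) [642.9  15.2] [117.9 200.1] 12.075387954711914
[[564.4000244140625, 100.69999694824219], [606.2000122070312, -95.0], [721.5, -70.30000305175781], [679.5999755859375, 125.30000305175781]]
rack px [140 135 136] [140 137 139] table [98 93 90] far [143 140 142]
rack+plate top [435.7 317.1] [165.1 105.4] 82.46685791015625
[[372.6000061035156, 242.10000610351562], [477.20001220703125, 228.3000030517578], [498.79998779296875, 392.0], [394.29998779296875, 405.79998779296875]]
[[224, 207], [218, 245], [180, 239], [172, 225], [172, 222], [187, 202]] [[502.0, 228.0, 8.0], [376.0, 244.0, 8.0], [394.0, 369.0, 8.0], [439.0, 398.0, 8.0], [449.0, 399.0, 8.0], [516.0, 352.0, 8.0]]
tri left-upper-near [430.57466517 353.98459614 191.9630071 ]
tri right-upper-near? [420.25682617 235.00626507 122.81509807]
tri left upper near(301,248) [433.47778632 372.91632568 113.340742  ]
```

Run:
```python
import numpy as np
from h import *
from rig import cams
t=cams.grab_frame("top"); s=cams.grab_frame("side")
p=lambda f,u,z:np.round(plane(f,u,z),1).tolist()
f5=lambda x0,y0,P:[(x0+(a+.5)/5-.5,y0+(b+.5)/5-.5) for a,b in P]
print("stage near corners top z0",p(t,f5(250,140,[(62,233),(350,178)]),0),"z14 far",p(t,f5(250,140,[(318,22),(33,75)]),14))
print("side near corners z0 (+y)",p(s,f5(190,170,[(258,243)]),0),"z14 -y",p(s,f5(190,170,[(218,68)]),14))
print("plate top near",p(t,f5(160,190,[(61,177),(293,208)]),117.7)," top far",p(t,f5(160,190,[(64,160),(298,192)]),123.6))
print("plate side left: near top, bottom",tri(t,f5(160,190,[(61,177)])[0],s,(301,248)),tri(t,f5(160,190,[(293,208)])[0],s,(304,209)))
print(p(s,[(301,248),(304,209)],117.7), p(s,[(277,278)],30-3))
```

```text
stage near corners top z0 [[575.4, 102.5, 0.0], [616.5, -92.3, 0.0]] z14 far [[721.2, -68.8, 14.0], [681.0, 124.0, 14.0]]
side near corners z0 (+y) [[573.3, 99.4, 0.0]] z14 -y [[612.5, -84.7, 14.0]]
plate top near [[433.9, 372.4, 117.7], [417.8, 232.7, 117.7]]  top far [[443.7, 369.7, 123.6], [427.1, 229.4, 123.6]]
plate side left: near top, bottom [433.49466272 373.41809617 113.73080826] [416.71249627 232.91492665 116.84026181]
[[433.6, 378.5, 117.7], [415.8, 234.5, 117.7]] [[477.5, 366.8, 27.0]]
```

```bash
cat >> h.py <<'E'
def delta(st,xyz,rpy):
    A=E(st["tcp_rot"]); t=A.T@(np.array(xyz)-st["eef_pos"])/1000; w=R.from_matrix(A.T@E(rpy)).as_rotvec()
    print("t",np.round(t,4).tolist(),"w",np.round(w,4).tolist())
E
python3 - <<'E'
from h import *
from rig import r
s=r.sense(); delta(s,(457,-272.5,120),(np.pi,0,2.894))
E
```

```text
t [0.2931, -0.1808, 0.1112] w [-0.0001, -0.0003, -2.4442]
```

Call:
send_rows(targets=[0.024,-0.015,0.005,0,0,-0.12,1,0.049,-0.03,0.01,0,0,-0.24,1,0.073,-0.045,0.015,0,0,-0.36,1,0.098,-0.06,0.02,0,0,-0.48,1,0.122,-0.075,0.03,0,0,-0.6,1,0.147,-0.09,0.04,0,0,-0.72,1,0.171,-0.105,0.05,0,0,-0.84,1,0.195,-0.12,0.06,0,0,-0.96,1,0.22,-0.135,0.075,0,0,-1.08,1,0.244,-0.15,0.09,0,0,-1.2,1,0.27,-0.165,0.1,0,0,-1.32,1,0.293,-0.181,0.111,0,0,-1.44,1])

```text
clock: 1.4
eef_pos: [457.9, -271.3, 119.9]
tcp_rot: [3.141, 0.0, 1.896]
contact_force: [0.0, -0.3, -0.2]
opening: 0.997
grasp_force: 0.0
```

Run:
```python
from h import *
from rig import r
s=r.sense(); print(s["eef_pos"],s["tcp_rot"],s["qpos"]);delta(s,(457,-272.5,60),(np.pi,0,2.894))
```

```text
[ 457.87441882 -271.25718271  119.91123425] [3.14117033e+00 3.97670935e-04 1.89572610e+00] [-5.37691061e-01  3.48414243e-01  1.92879297e+00  8.16949994e-05
  8.63808689e-01 -8.62673970e-01]
t [-0.0009, -0.0013, 0.0599] w [0.0002, 0.0006, -0.9983]
```

Call:
send_rows(targets=[-0.001,-0.001,0.0,0,0,-0.12,1,-0.001,-0.001,0.01,0,0,-0.24,1,-0.001,-0.001,0.02,0,0,-0.36,1,-0.001,-0.001,0.03,0,0,-0.48,1,-0.001,-0.001,0.04,0,0,-0.6,1,-0.001,-0.001,0.045,0,0,-0.72,1,-0.001,-0.001,0.05,0,0,-0.84,1,-0.001,-0.001,0.055,0,0,-0.92,1,-0.001,-0.001,0.06,0,0,-0.965,1,-0.001,-0.001,0.06,0,0,-0.965,1])

```text
clock: 2.23
eef_pos: [455.8, -273.5, 59.5]
tcp_rot: [3.141, -0.001, 2.857]
contact_force: [-0.6, -0.5, 0.0]
opening: 0.997
grasp_force: 0.0
```

Run:
```python
from h import *
from rig import r
s=r.sense(); print(s["eef_pos"],s["tcp_rot"],s["qpos"]);delta(s,(457,-272.5,18),(np.pi,0,2.894))
```

```text
[ 455.84793666 -273.47623363   59.53276443] [ 3.14128816e+00 -1.16994698e-03  2.85681771e+00] [-5.43185804e-01  4.42020228e-01  1.96232213e+00 -6.81921218e-06
  7.38459211e-01 -1.82920197e+00]
t [-0.0009, 0.0012, 0.0415] w [0.0003, -0.0012, -0.0372]
```

Call:
send_rows(targets=[-0.001,0.001,0.021,0,0,-0.037,1,-0.001,0.001,0.041,0,0,-0.037,1,-0.001,0.001,0.041,0,0,-0.037,1,-0.001,0.001,0.041,0,0,-0.037,-1,-0.001,0.001,0.041,0,0,-0.037,-1,-0.001,0.001,0.041,0,0,-0.037,-1,-0.001,0.001,0.041,0,0,-0.037,-1,-0.001,0.001,0.041,0,0,-0.037,-1,-0.001,0.001,0.041,0,0,-0.037,-1,-0.001,0.001,0.041,0,0,-0.037,-1,-0.001,0.001,0.041,0,0,-0.037,-1,-0.001,0.001,0.041,0,0,-0.037,-1], grip_force=60)

```text
clock: 3.23
eef_pos: [457.9, -273.2, 20.0]
tcp_rot: [-3.141, 0.001, 2.892]
contact_force: [-0.8, 1.6, 6.3]
opening: 0.152
grasp_force: 59.9
```

Run:
```python
from h import *
from rig import r
s=r.sense(); print(s["eef_pos"],s["tcp_rot"]);delta(s,(s["eef_pos"]+[0,0,70]),(np.pi,0,2.894))
n=np.array([.9779,.2089]);M=np.array([591,6]);c=M-26*n;print(c); delta(s,(*c,90),(np.pi,0,1.781))
```

```text
[ 457.92065751 -273.24503682   20.01882178] [-3.14138568e+00  9.75506026e-04  2.89159831e+00]
t [-0.0001, -0.0, -0.07] w [-0.0002, 0.001, -0.0024]
[565.5746   0.5686]
t [-0.0366, 0.2919, -0.07] w [0.0004, 0.001, 1.1106]
```

Call:
send_rows(targets=[0,0,-0.02,0,0,0,-1,0,0,-0.045,0,0,0,-1,-0.001,0.01,-0.07,0,0,0.05,-1,-0.004,0.035,-0.07,0,0,0.16,-1,-0.008,0.068,-0.07,0,0,0.28,-1,-0.013,0.102,-0.07,0,0,0.4,-1,-0.018,0.136,-0.07,0,0,0.52,-1,-0.022,0.17,-0.07,0,0,0.64,-1,-0.026,0.204,-0.07,0,0,0.76,-1,-0.03,0.238,-0.07,0,0,0.88,-1,-0.034,0.268,-0.07,0,0,1.0,-1,-0.037,0.292,-0.07,0,0,1.11,-1])

```text
clock: 4.23
eef_pos: [565.9, 3.1, 89.2]
tcp_rot: [-3.142, -0.0, 1.776]
contact_force: [1.1, -0.4, -3.0]
opening: 0.154
grasp_force: 59.0
```

Call:
send_rows(targets=[0,0,0,0,0,0,-1,0,0,0,0,0,0,-1])

```text
clock: 4.4
eef_pos: [565.4, 1.9, 89.0]
tcp_rot: [-3.141, -0.0, 1.785]
contact_force: [-0.3, 0.0, -2.9]
opening: 0.155
grasp_force: 59.1
```

Run:
```python
from h import *
from rig import r,cams
s=r.sense(); print(s["eef_pos"],s["tcp_rot"],s["contact_force"],s["opening"],s["qpos"])
n=np.array([.9779,.2089]);M=np.array([591,6]);c=M-26*n; delta(s,(*c,22),(np.pi,0,1.781))
f=cams.grab_frame("top");g=cams.grab_frame("side")
cv2.imwrite("pics/hold.png",np.vstack([cv2.resize(f["color"][120:270,200:350],(600,300),interpolation=2)[:, :] if 0 else cv2.resize(f["color"][130:205,220:370],(600,300),interpolation=2),cv2.resize(g["color"][150:250,160:360],(600,300),interpolation=2)]))
```

```text
[565.40943701   1.87044888  89.012679  ] [-3.14095910e+00 -3.86787823e-05  1.78522237e+00] [-0.25449572  0.01732603 -2.90126136] 0.1550800760413521 [ 7.13718364e-04  4.37241702e-01  1.87491134e+00 -1.30858292e-04
  8.30066958e-01 -2.13623995e-01]
t [-0.0013, -0.0001, 0.067] w [-0.0006, -0.0, 0.0042]
```

View pics/hold.png

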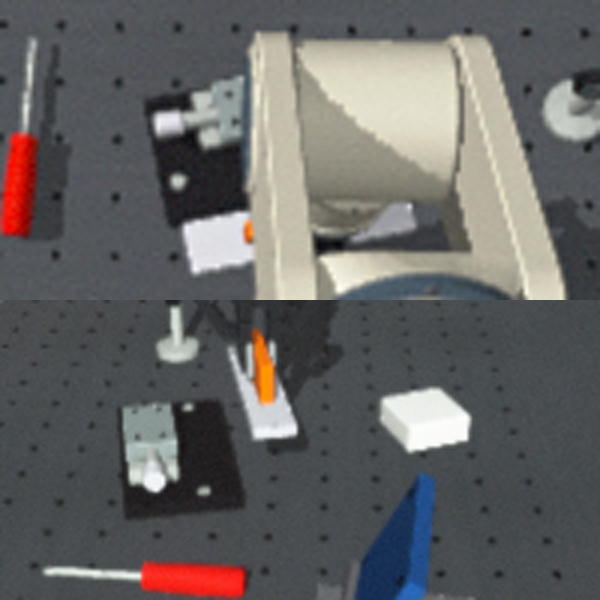

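The bar hangs level in the gripper at side-crop (265,400), parallel to the stage's near edge, with its end at top-crop (215,245). Lowering it now.

Call:
send_rows(targets=[-0.001,0,0.02,0,0,0.004,-1,-0.001,0,0.045,0,0,0.004,-1,-0.001,0,0.06,0,0,0.004,-1,-0.001,0,0.067,0,0,0.004,-1,-0.001,0,0.067,0,0,0.004,-1])

```text
clock: 4.92
eef_pos: [564.5, -1.3, 21.1]
tcp_rot: [-3.139, -0.0, 1.777]
contact_force: [-0.9, -0.0, -3.7]
opening: 0.152
grasp_force: 59.6
```

Call:
send_rows(targets=[0,0,0.001,0,0,0,-1,0,0,0.002,0,0,0,-1,0,0,0.002,0,0,0,-1])

```text
clock: 5.17
eef_pos: [566.1, -0.5, 20.8]
tcp_rot: [3.141, 0.0, 1.778]
contact_force: [0.6, 0.2, -4.2]
opening: 0.155
grasp_force: 59.6
```

Run:
```python
from h import *
from rig import r,cams
s=r.sense(); print(s["eef_pos"],s["tcp_rot"],s["contact_force"])
f=cams.grab_frame("side")
cv2.imwrite("pics/down.png",cv2.resize(f["color"][175:235,190:290],(800,480),interpolation=2))
```

```text
[ 5.66105295e+02 -5.38017494e-01  2.08261933e+01] [3.14070902e+00 1.73728604e-04 1.77759982e+00] [ 0.60538736  0.15528564 -4.21195693]
```

View pics/down.png

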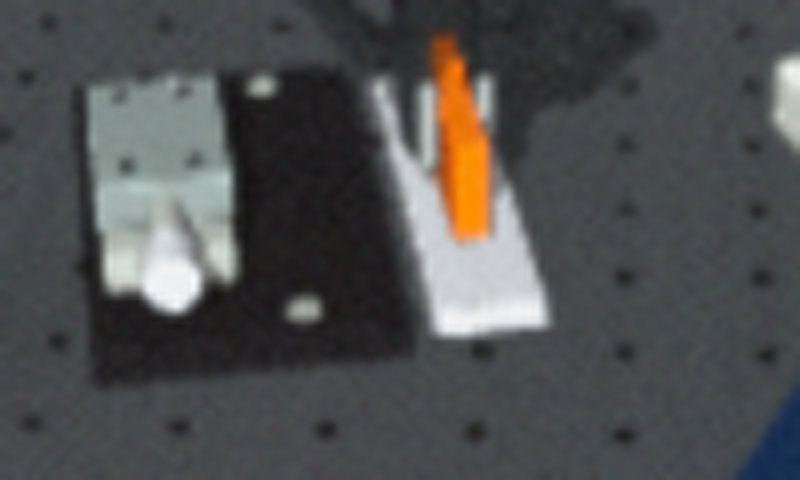

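The bar is close above the table, with a gap of a few mm to the stage (crop (420,290)). I'll touch down and then push along tool +y, which is the stage normal.

Call:
send_rows(targets=[0,0,0.001,0,0,0,-1,0,0,0.001,0,0,0,-1,0,0,0.002,0,0,0,-1,0,0,0.002,0,0,0,-1], grip_force=30)

```text
clock: 5.55
eef_pos: [566.2, -0.3, 19.8]
tcp_rot: [3.141, 0.0, 1.778]
contact_force: [-5.7, -1.6, 14.5]
opening: 0.153
grasp_force: 62.2
```

Call:
send_rows(targets=[0,0.001,0,0,0,0,-1,0,0.002,0,0,0,0,-1,0,0.003,0,0,0,0,-1,0,0.003,0,0,0,0,-1])

```text
clock: 5.88
eef_pos: [566.4, -0.2, 19.9]
tcp_rot: [-3.137, -0.0, 1.778]
contact_force: [-14.2, -5.2, 27.0]
opening: 0.149
grasp_force: 64.2
```

Call:
send_rows(targets=[0,0.001,0,0,0,0,-1,0,0.001,0,0,0,0,-1])

```text
clock: 6.05
eef_pos: [566.5, -0.2, 19.9]
tcp_rot: [-3.135, -0.0, 1.778]
contact_force: [-16.9, -6.4, 31.4]
opening: 0.156
grasp_force: 64.7
```

Call:
send_rows(targets=[0,-0.001,-0.001,0,0,0,-1,0,-0.001,-0.002,0,0,0,-1,0,-0.001,-0.002,0,0,0,-1])

```text
clock: 6.3
eef_pos: [569.0, 0.5, 20.6]
tcp_rot: [3.141, 0.0, 1.778]
contact_force: [0.2, -0.5, -2.9]
opening: 0.157
grasp_force: 59.8
```

Run:
```python
from h import *
from rig import r,cams
s=r.sense(); print(s["eef_pos"],s["tcp_rot"],s["contact_force"],s["grasp_force"])
t=cams.grab_frame("top");f=cams.grab_frame("side")
cv2.imwrite("pics/push.png",np.vstack([cv2.resize(f["color"][175:235,190:290],(800,300),interpolation=2),cv2.resize(t["color"][150:200,250:350],(800,300),interpolation=2)]))
```

```text
[5.69035004e+02 4.73216261e-01 2.05601254e+01] [3.14072306e+00 9.13384352e-05 1.77777155e+00] [ 0.24435313 -0.47317254 -2.89602414] 59.79464650154114
```

View pics/push.png

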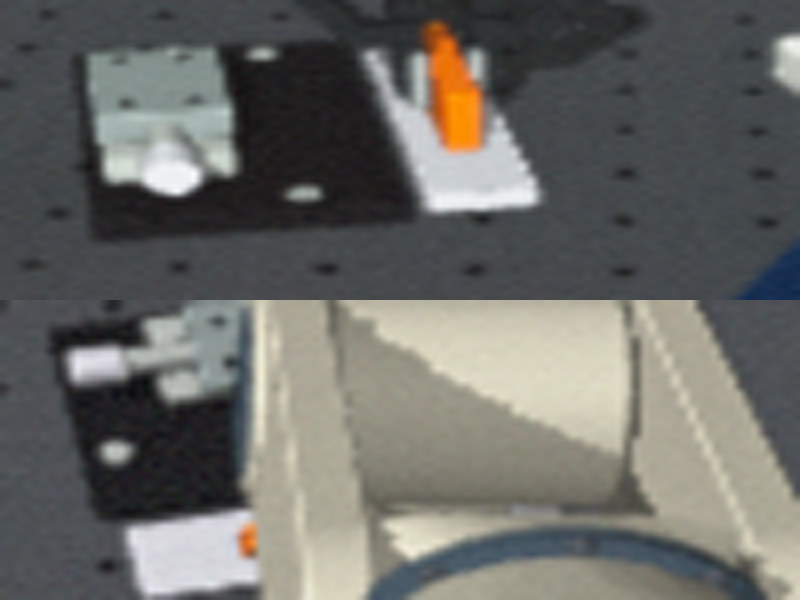

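Only about 1–2 mm of gap remains (crop (425,190)). The earlier resistance was table friction, so I'll keep pushing with the bar barely unloaded.

Call:
send_rows(targets=[0,0.001,0,0,0,0,-1,0,0.001,0,0,0,0,-1])

```text
clock: 6.57
eef_pos: [569.9, 0.7, 20.0]
tcp_rot: [-3.142, -0.0, 1.778]
contact_force: [0.6, 0.2, -2.5]
opening: 0.156
grasp_force: 59.8
```

Call:
send_rows(targets=[0,0.001,0,0,0,0,-1,0,0.001,0,0,0,0,-1])

```text
clock: 6.73
eef_pos: [570.9, 0.9, 20.2]
tcp_rot: [3.142, 0.0, 1.778]
contact_force: [0.1, 0.1, -2.8]
opening: 0.156
grasp_force: 59.8
```

Call:
send_rows(targets=[0,0.001,0,0,0,0,-1,0,0.001,0,0,0,0,-1])

```text
clock: 6.9
eef_pos: [571.8, 1.0, 20.2]
tcp_rot: [3.141, 0.0, 1.778]
contact_force: [-0.1, 0.3, -3.8]
opening: 0.151
grasp_force: 59.8
```

Call:
send_rows(targets=[0,0.001,0,0,0,0,-1,0,0.001,0,0,0,0,-1])

```text
clock: 7.07
eef_pos: [572.8, 1.2, 20.3]
tcp_rot: [3.141, 0.0, 1.778]
contact_force: [-0.0, -0.6, -2.5]
opening: 0.151
grasp_force: 59.8
```

Call:
send_rows(targets=[0,0.001,0,0,0,0,-1,0,0.001,0,0,0,0,-1])

```text
clock: 7.23
eef_pos: [573.8, 1.4, 20.3]
tcp_rot: [3.141, 0.0, 1.778]
contact_force: [0.4, 0.0, -3.0]
opening: 0.151
grasp_force: 59.8
```

Call:
send_rows(targets=[0,0.0005,0,0,0,0,-1,0,0.0005,0,0,0,0,-1])

```text
clock: 7.4
eef_pos: [574.2, 1.5, 20.3]
tcp_rot: [3.141, 0.0, 1.778]
contact_force: [-0.5, 0.5, -2.4]
opening: 0.154
grasp_force: 59.8
```

Call:
send_rows(targets=[0,0.001,0,0,0,0,-1,0,0.001,0,0,0,0,-1])

```text
clock: 7.57
eef_pos: [575.3, 1.8, 20.3]
tcp_rot: [3.141, 0.0, 1.778]
contact_force: [0.6, 0.6, -3.7]
opening: 0.154
grasp_force: 59.8
```

Call:
send_rows(targets=[0,0.001,0,0,0,0,-1,0,0.001,0,0,0,0,-1])

```text
clock: 7.73
eef_pos: [576.3, 2.0, 20.3]
tcp_rot: [3.141, 0.0, 1.778]
contact_force: [0.3, 0.1, -3.3]
opening: 0.154
grasp_force: 59.8
```

Run:
```python
from h import *
from rig import r,cams
s=r.sense(); print(s["eef_pos"],s["tcp_rot"],s["contact_force"],s["wrist_torque"])
t=cams.grab_frame("top");f=cams.grab_frame("side")
cv2.imwrite("pics/push2.png",np.vstack([cv2.resize(f["color"][175:235,210:270],(800,400),interpolation=2),cv2.resize(t["color"][180:200,250:290],(800,200),interpolation=2)]))
```

```text
[576.28359401   1.96724247  20.34102947] [3.14129526e+00 3.61493354e-05 1.77777675e+00] [ 0.30524874  0.06360066 -3.25944433] [0.00753419 0.01916515 0.0141914 ]
```

View pics/push2.png

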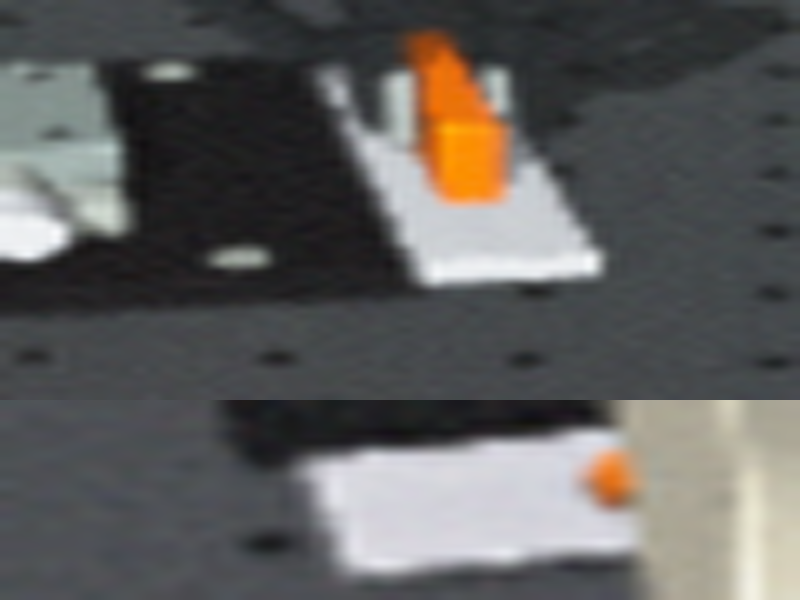

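The gap is now hairline (crop (415,280)). The bar's left end sits about 11 mm inside the base's left end, so it is centred. I'll continue until contact.

Call:
send_rows(targets=[0,0.001,0,0,0,0,-1,0,0.001,0,0,0,0,-1])

```text
clock: 8.0
eef_pos: [576.4, 2.1, 20.1]
tcp_rot: [-3.14, -0.0, 1.778]
contact_force: [-2.3, -0.4, -1.6]
opening: 0.153
grasp_force: 59.8
```

Call:
send_rows(targets=[0,0.001,0,0,0,0,-1,0,0.001,0,0,0,0,-1])

```text
clock: 8.17
eef_pos: [576.4, 2.1, 19.9]
tcp_rot: [-3.138, -0.0, 1.778]
contact_force: [-5.4, -2.9, 0.6]
opening: 0.154
grasp_force: 60.1
```

Call:
send_rows(targets=[0,0.0005,0,0,0,0,-1,0,0.0005,0,0,0,0,-1])

```text
clock: 8.33
eef_pos: [576.5, 2.2, 20.0]
tcp_rot: [-3.138, -0.0, 1.778]
contact_force: [-7.1, -1.4, 0.9]
opening: 0.151
grasp_force: 60.4
```

Call:
send_rows(targets=[0,0.0005,0,0,0,0,-1,0,0.0005,0,0,0,0,-1])

```text
clock: 8.5
eef_pos: [576.6, 2.2, 20.0]
tcp_rot: [-3.137, -0.0, 1.778]
contact_force: [-7.6, -2.9, 3.7]
opening: 0.145
grasp_force: 60.7
```

Call:
send_rows(targets=[0,-0.002,0,0,0,0,-1,0,-0.002,0.0005,0,0,0,-1,0,-0.002,0.0005,0,0,0,1,0,-0.002,0,0,0,0,1,0,-0.002,0,0,0,0,1,0,-0.002,0,0,0,0,1,0,-0.002,0,0,0,0,1,0,-0.002,-0.02,0,0,0,1,0,-0.002,-0.06,0,0,0,1,0,-0.002,-0.08,0,0,0,1,0,-0.002,-0.08,0,0,0,1])

```text
clock: 9.42
eef_pos: [580.2, 2.2, 104.9]
tcp_rot: [3.134, 0.002, 1.778]
contact_force: [0.4, 0.3, -0.5]
opening: 1.003
grasp_force: 0.0
```

Run:
```python
from h import *
from rig import r,cams
s=r.sense(); print(s["eef_pos"],s["tcp_rot"],s["contact_force"],s["opening"])
f=cams.grab_frame("side")
c=np.array([576.3,2.1]);n=np.array([.9779,.2089])
p=c-50*n; print(p); delta(s,(*p,100),(np.pi,0,1.781+np.pi/2)); delta(s,(*p,100),(np.pi,0,1.781))
cv2.imwrite("pics/rel.png",cv2.resize(f["color"][175:235,210:270],(600,500),interpolation=2))
```

```text
[580.2350921    2.15701847 104.86312026] [3.13417510e+00 1.52716838e-03 1.77775566e+00] [ 0.44616165  0.34253302 -0.48724497] 1.003280964645974
[527.405  -8.345]
t [0.0006, -0.0539, 0.0045] w [0.0046, 0.007, -1.574]
t [0.0006, -0.0539, 0.0045] w [0.0074, 0.0015, -0.0032]
```

View pics/rel.png

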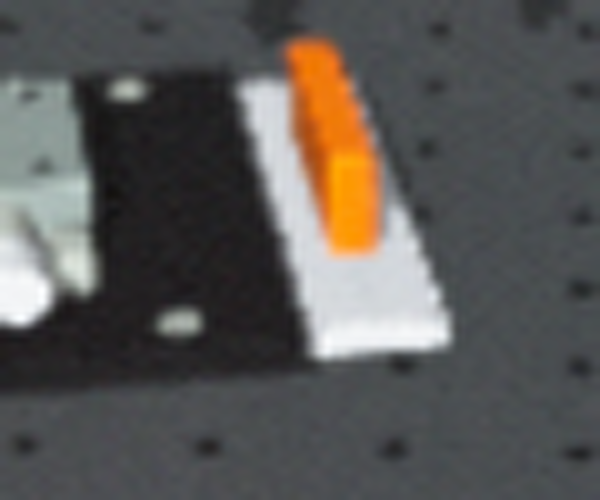

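Released: the bar lies flat along the base edge with no gap visible (crop (300,320)). Next I'll seat it with a gentle low push at mid-length, fingers shut.

Call:
send_rows(targets=[0,-0.027,0,0,0,0,-1,0,-0.054,0,0,0,0,-1,0,-0.054,0,0.004,0,0,-1,0,-0.054,0,0.007,0,0,-1,0,-0.054,0.03,0.007,0,0,-1,0,-0.054,0.06,0.007,0,0,-1,0,-0.054,0.085,0.007,0,0,-1,0,-0.054,0.098,0.007,0,0,-1,0,-0.054,0.098,0.007,0,0,-1,0,-0.048,0.098,0.007,0,0,-1,0,-0.044,0.098,0.007,0,0,-1,0,-0.044,0.098,0.007,0,0,-1])

```text
clock: 10.47
eef_pos: [535.8, -6.7, 2.0]
tcp_rot: [-3.136, 0.0, 1.778]
contact_force: [0.9, -0.9, 0.2]
opening: 0.003
grasp_force: 0.0
```

Call:
send_rows(targets=[0,0.001,0,0,0,0,-1,0,0.002,0,0,0,0,-1,0,0.002,0,0,0,0,-1])

```text
clock: 10.72
eef_pos: [536.1, -6.4, 2.2]
tcp_rot: [-3.135, 0.0, 1.778]
contact_force: [-0.5, -0.7, 0.1]
opening: -0.003
grasp_force: 0.0
```

Call:
send_rows(targets=[0,0.001,0,0,0,0,-1,0,0.002,0,0,0,0,-1,0,0.002,0,0,0,0,-1])

```text
clock: 10.97
eef_pos: [537.7, -6.1, 2.3]
tcp_rot: [-3.134, -0.0, 1.778]
contact_force: [-1.6, -0.8, 1.1]
opening: -0.001
grasp_force: 0.0
```

Call:
send_rows(targets=[0,0.001,-0.001,-0.004,0,0,-1,0,0.002,-0.002,-0.007,0,0,-1,0,0.002,-0.002,-0.007,0,0,-1])

```text
clock: 11.22
eef_pos: [540.2, -5.6, 4.5]
tcp_rot: [3.141, 0.0, 1.778]
contact_force: [-0.5, -0.1, 0.8]
opening: -0.002
grasp_force: 0.0
```

Call:
send_rows(targets=[0,0.001,0,0,0,0,-1,0,0.002,0,0,0,0,-1,0,0.002,0,0,0,0,-1])

```text
clock: 11.47
eef_pos: [540.7, -5.5, 4.4]
tcp_rot: [-3.139, -0.0, 1.778]
contact_force: [-5.4, -1.0, 7.5]
opening: 0.002
grasp_force: 0.0
```

Call:
send_rows(targets=[0,0.001,0,0,0,0,-1,0,0.001,0,0,0,0,-1])

```text
clock: 11.63
eef_pos: [541.1, -5.4, 4.5]
tcp_rot: [-3.138, -0.0, 1.778]
contact_force: [-8.9, -3.6, 12.2]
opening: 0.0
grasp_force: 0.0
```

Call:
send_rows(targets=[0,0.001,-0.001,0,0,0,-1,0,0.001,-0.001,0,0,0,-1])

```text
clock: 11.8
eef_pos: [542.7, -5.0, 5.5]
tcp_rot: [-3.14, -0.0, 1.778]
contact_force: [-6.6, -2.3, 9.2]
opening: -0.001
grasp_force: 0.0
```

Call:
send_rows(targets=[0,-0.01,0,0,0,0,-1,0,-0.025,0,0,0,0,-1,0,-0.025,0,0,0,0,-1,0,-0.025,-0.035,0,0,0,0,0,-0.025,-0.075,0,0,0,1,0,-0.025,-0.115,0,0,0,1,0,-0.025,-0.155,0,0,0,1,0,-0.025,-0.18,0,0,0,1,0,-0.025,-0.18,0,0,0,1])

```text
clock: 12.55
eef_pos: [523.2, -10.0, 191.2]
tcp_rot: [3.132, 0.002, 1.778]
contact_force: [1.0, -0.3, 1.1]
opening: 0.848
grasp_force: 0.0
```

Run:
```python
from h import *
from rig import r,cams
s=r.sense(); print(s["eef_pos"],s["tcp_rot"],s["contact_force"],s["qpos"])
t=cams.grab_frame("top");f=cams.grab_frame("side")
g=f["color"].astype(float).mean(2)
# straightedge end/edges: boundary base(dark)/bar(bright) line vs stage edge slope
uv=[]
for v in range(186,214):
    u0=int(round(210+(240+(v-175)*500/60*70/280-0)/10)); p=g[v,u0-4:u0+6]
    i=np.where((p[:-1]<90)&(p[1:]>=90))[0]
    if len(i): uv.append((u0-4+i[0]+(90-p[i[0]])/(p[i[0]+1]-p[i[0]]),v))
P=plane(f,uv,10)[:,:2]; vx,vy,x0,y0=cv2.fitLine(P.astype(np.float32),cv2.DIST_HUBER,0,.01,.01).ravel()
print("bar far edge normal angle",np.arctan2(-vx/vy,1),"x at 0",x0-y0*vx/vy,len(uv))
# plate grasp: rack yaw -0.13, lean .44 to rack -x
ry=-0.13; Rz=R.from_euler("z",ry).as_matrix(); L=R.from_euler("y",-.44).as_matrix(); Rp=Rz@L
zp=Rp[:,2]; xp=Rp[:,0]; yp=Rp[:,1]
# top edge near corners measured
c=np.mean([[433.9,372.4,117.7],[417.5,232.8,117.7]],0); top=c+7*xp; print("top edge centre",top,"origin",top-100*zp)
for sgn in(1,-1):
    T=np.c_[np.cross(sgn*xp,-zp),sgn*xp,-zp]; rpy=R.from_matrix(T).as_euler("xyz"); print("rpy",rpy)
    tcp=top-35*zp; pre=top+60*zp; print(tcp,pre)
    delta(s,pre,rpy)
```

```text
[523.15873756  -9.98586741 191.19783804] [3.13178115e+00 2.22209166e-03 1.77775520e+00] [ 1.03425863 -0.26510708  1.11110613] [-2.19931056e-02  2.35281317e-01  1.89664495e+00  7.45939574e-05
  9.99606612e-01 -2.29002893e-01]
bar far edge normal angle 0.20680663 x at 0 596.9383 28
top edge centre [431.97982091 301.77899306 120.68157626] origin [474.21435517 296.25736332  30.20640993]
rpy [2.70159265 0.         1.44079633]
[446.7619079  299.84642265  89.01526804] [406.63910035 305.0919709  174.96667605]
t [0.3323, -0.0494, 0.015] w [-0.4257, -0.0736, 0.3315]
rpy [-2.70159265  0.         -1.70079633]
[446.7619079  299.84642265  89.01526804] [406.63910035 305.0919709  174.96667605]
t [0.3323, -0.0494, 0.015] w [0.1036, -0.5994, -2.7461]
```

Call:
send_rows(targets=[0.028,-0.004,0.0,-0.035,-0.006,0.028,1,0.055,-0.008,0.0,-0.07,-0.012,0.055,1,0.083,-0.012,0.0,-0.106,-0.018,0.083,1,0.111,-0.016,0.0,-0.142,-0.025,0.11,1,0.139,-0.021,0.0,-0.177,-0.031,0.138,1,0.166,-0.025,0.0,-0.213,-0.037,0.166,1,0.194,-0.029,0.0,-0.248,-0.043,0.193,1,0.222,-0.033,0.0,-0.284,-0.049,0.221,1,0.25,-0.037,0.0,-0.32,-0.055,0.249,1,0.277,-0.041,0.005,-0.355,-0.061,0.276,1,0.305,-0.045,0.01,-0.39,-0.067,0.304,1,0.332,-0.049,0.015,-0.426,-0.074,0.331,1])

```text
clock: 13.65
eef_pos: [401.7, 305.8, 168.7]
tcp_rot: [2.711, 0.002, 1.441]
contact_force: [0.6, -0.2, -0.7]
opening: 1.002
grasp_force: 0.0
```

Call:
send_rows(targets=[0,0,0,0,0,0,1,0,0,0,0,0,0,1,0,0,0,0,0,0,1])

```text
clock: 13.9
eef_pos: [402.4, 304.2, 168.9]
tcp_rot: [2.713, 0.005, 1.443]
contact_force: [0.5, 0.7, 0.4]
opening: 1.002
grasp_force: 0.0
```

Run:
```python
from h import *
from rig import r,cams
s=r.sense(); print(s["eef_pos"],s["tcp_rot"],s["qpos"])
zp=R.from_euler("xyz",[2.70159,0,1.4408]).as_matrix()@[0,0,-1.]
top=np.array([432,301.8,120.7]); 
delta(s,top-38*zp,(2.7016,0,1.4408))
t=cams.grab_frame("top");f=cams.grab_frame("side")
cv2.imwrite("pics/pre.png",np.vstack([cv2.resize(f["color"][180:300,230:350],(450,300),interpolation=2),cv2.resize(t["color"][190:260,150:255],(450,300),interpolation=2)]))
```

```text
[402.36651949 304.15871274 168.89045864] [2.71336069 0.00457888 1.44327411] [ 0.88784332  0.15594497  2.14892362 -0.58927622  0.69297326  1.4465493 ]
t [0.0018, 0.0075, 0.0942] w [-0.0118, 0.0031, 0.0042]
```

View pics/pre.png

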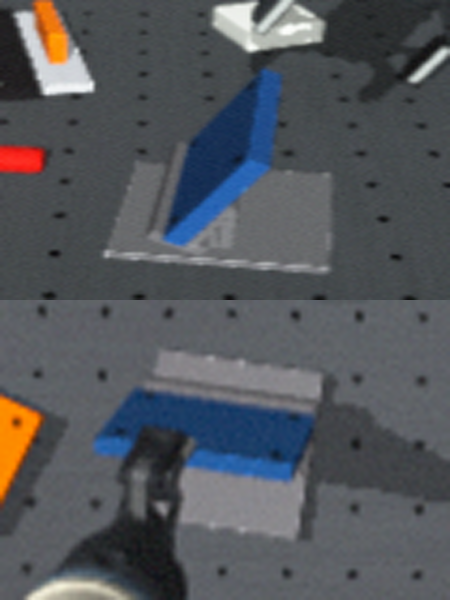

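Run:
```python
from h import *
from rig import r,cams
t=cams.grab_frame("top");f=cams.grab_frame("side")
s=r.sense(); A=E(s["tcp_rot"]); print(s["eef_pos"])
P=[s["eef_pos"]+A@np.array(v) for v in ([0,0,-19],[0,42,-32],[0,-42,-32],[0,42,-13],[0,-42,-13])]
u=proj(t,P); w=proj(f,P); print(u.round(1).tolist(),w.round(1).tolist())
a=cv2.resize(t["color"][170:270,150:250],(400,400),interpolation=2); b=cv2.resize(f["color"][150:250,270:370],(400,400),interpolation=2)
for q in u: cv2.circle(a,tuple(int(x) for x in (q-[150,170])*4),3,(0,255,0),-1)
for q in w: cv2.circle(b,tuple(int(x) for x in (q-[270,150])*4),3,(0,255,0),-1)
cv2.imwrite("pics/chk.png",np.hstack([a,b]))
```

```text
[403.6666634  303.64875006 170.21077705]
[[189.4, 237.8], [189.5, 225.7], [187.0, 253.5], [191.1, 223.1], [188.7, 250.5]] [[319.0, 198.3], [303.8, 184.3], [340.4, 202.4], [299.3, 191.5], [335.5, 209.3]]
```

View pics/chk.png

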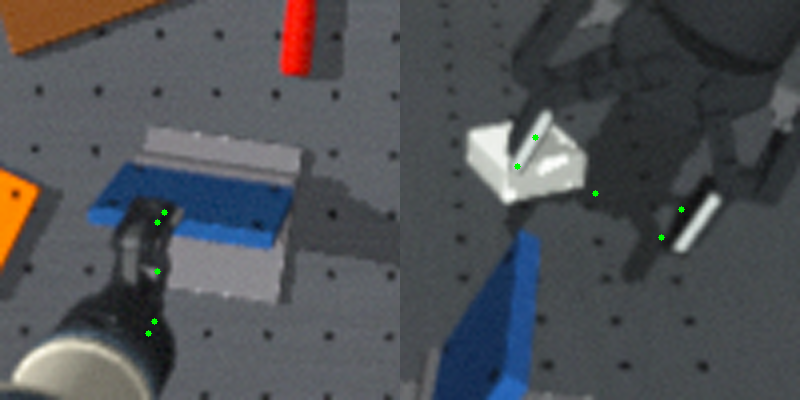

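The pads overlay correctly on both views and straddle the plate's top edge at side px (304,184) and (340,202). Descending along the plate.

Call:
send_rows(targets=[0.001,0.003,0.015,0,0,0,1,0.001,0.006,0.03,0,0,0,1,0.001,0.006,0.045,0,0,0,1,0.001,0.006,0.045,0,0,0,1,0.001,0.006,0.045,0,0,0,1])

```text
clock: 14.52
eef_pos: [427.5, 301.4, 131.6]
tcp_rot: [2.712, 0.003, 1.439]
contact_force: [-0.0, -0.4, 0.8]
opening: 0.999
grasp_force: 0.0
```

Run:
```python
from h import *
from rig import r
s=r.sense(); print(s["eef_pos"],s["tcp_rot"],s["contact_force"])
zp=R.from_euler("xyz",[2.70159,0,1.4408]).as_matrix()@[0,0,-1.]
delta(s,np.array([432,301.8,120.7])-38*zp,(2.7016,0,1.4408))
```

```text
[427.47784217 301.38234673 131.56854266] [2.71206876 0.00287656 1.43926087] [-0.04473007 -0.3561925   0.8304457 ]
t [0.0012, -0.0001, 0.0497] w [-0.0105, 0.0033, -0.0002]
```

Call:
send_rows(targets=[0.001,0,0.018,-0.01,0.003,0,1,0.001,0,0.036,-0.01,0.003,0,1,0.001,0,0.049,-0.01,0.003,0,1,0.001,0,0.049,-0.01,0.003,0,1,0.001,0,0.049,-0.01,0.003,0,1])

```text
clock: 14.93
eef_pos: [447.7, 300.6, 87.8]
tcp_rot: [2.701, -0.001, 1.442]
contact_force: [0.8, 0.1, 1.2]
opening: 0.998
grasp_force: 0.0
```

Call:
send_rows(targets=[0,0,0,0,0,0,-1,0,0,0,0,0,0,-1,0,0,0,0,0,0,-1,0,0,0,0,0,0,-1,0,0,0,0,0,0,-1,0,0,0,0,0,0,-1,0,0,0,0,0,0,-1,0,0,0,0,0,0,-1], grip_force=60)

```text
clock: 15.6
eef_pos: [447.1, 301.1, 87.4]
tcp_rot: [2.702, -0.002, 1.442]
contact_force: [-6.6, 1.9, 6.0]
opening: 0.154
grasp_force: 58.5
```

Run:
```python
from h import *
from rig import r
s=r.sense(); print(s["eef_pos"],s["tcp_rot"],s["contact_force"],s["wrist_torque"])
```

```text
[447.09292063 301.12064715  87.41906439] [ 2.70164470e+00 -1.64799440e-03  1.44243303e+00] [-6.63500832  1.86993449  5.96845384] [ 0.16818295  0.82133097 -0.04419521]
```

Call:
send_rows(targets=[0,0,-0.015,0,0,0,-1,0,0,-0.035,0,0,0,-1,0,0,-0.055,0,0,0,-1,0,0,-0.075,0,0,0,-1,0,0,-0.095,0,0,0,-1,0,0,-0.095,0,0,0,-1,0,0,-0.095,0,0,0,-1])

```text
clock: 16.18
eef_pos: [407.2, 306.2, 173.4]
tcp_rot: [2.701, -0.002, 1.443]
contact_force: [0.6, 0.3, -5.9]
opening: 0.159
grasp_force: 59.7
```

Run:
```python
from h import *
from rig import r
s=r.sense(); print(s["eef_pos"],s["tcp_rot"],s["contact_force"],s["wrist_torque"],s["opening"])
n=np.array([.9782,.2075]);c=np.array([576.4,2.1])-55*n; print(c); delta(s,(*c,150),(np.pi,0,1.780))
```

```text
[407.2457832  306.22007264 173.3961428 ] [ 2.70086964e+00 -2.14446488e-03  1.44295402e+00] [ 0.56021964  0.31775448 -5.92437209] [8.48793956e-02 6.26645744e-01 1.19916682e-04] 0.1587866442046759
[522.599   -9.3125]
t [-0.2983, 0.1302, 0.0866] w [0.4369, 0.0722, -0.332]
```

Call:
send_rows(targets=[-0.015,0.007,0.003,0.02,0.003,-0.015,-1,-0.04,0.017,0.011,0.058,0.01,-0.044,-1,-0.068,0.03,0.02,0.1,0.016,-0.076,-1,-0.096,0.042,0.028,0.14,0.023,-0.107,-1,-0.124,0.054,0.036,0.182,0.03,-0.138,-1,-0.152,0.066,0.044,0.222,0.037,-0.169,-1,-0.18,0.078,0.052,0.263,0.043,-0.2,-1,-0.208,0.091,0.06,0.305,0.05,-0.232,-1,-0.236,0.103,0.068,0.345,0.057,-0.262,-1,-0.262,0.114,0.076,0.384,0.063,-0.292,-1,-0.284,0.124,0.082,0.416,0.069,-0.316,-1,-0.298,0.13,0.087,0.437,0.072,-0.332,-1])

```text
clock: 17.18
eef_pos: [523.2, -12.8, 147.7]
tcp_rot: [-3.137, 0.002, 1.778]
contact_force: [0.8, 1.0, -4.2]
opening: 0.154
grasp_force: 59.9
```

Call:
send_rows(targets=[0,0,0,0,0,0,-1,0,0,0,0,0,0,-1,0,0,0,0,0,0,-1])

```text
clock: 17.43
eef_pos: [521.6, -9.5, 148.1]
tcp_rot: [-3.138, 0.001, 1.778]
contact_force: [0.3, -0.4, -5.5]
opening: 0.156
grasp_force: 60.0
```

Run:
```python
from h import *
from rig import r,cams
s=r.sense(); print(s["eef_pos"],s["tcp_rot"],s["contact_force"],s["wrist_torque"],s["opening"])
n=np.array([.9782,.2075]);c=np.array([576.4,2.1])-42*n; print(c); delta(s,(*c,70),(np.pi,0,1.780))
# plate in side view: +y end corners
f=cams.grab_frame("side"); im=f["color"].astype(int); m=((im[...,0]-im[...,2])>40).astype(np.uint8); m[:150]=0
c=max(cv2.findContours(m,0,2)[0],key=cv2.contourArea); h=cv2.approxPolyDP(cv2.convexHull(c),1.5,True)[:,0]; print(h.tolist())
e=np.array([-.2075,.9782]);p=s["eef_pos"]
pr=[[*(p[:2]+70*a*e+7*b*n),z] for a in(1,-1) for b in(1,-1) for z in(p[2]-62,p[2]+38)]
print(proj(f,pr).round(0).tolist())
```

```text
[521.63023422  -9.46459115 148.12476573] [-3.13826410e+00  7.32941264e-04  1.77828837e+00] [ 0.2795337  -0.35353583 -5.47536496] [0.02486029 0.00875311 0.00303443] 0.15620249662807223
[535.3156  -6.615 ]
t [0.0, 0.0142, 0.0781] w [-0.0033, 0.0007, -0.0017]
[[260, 150], [268, 151], [268, 185], [263, 184], [256, 166], [255, 156]]
[[263.0, 185.0], [263.0, 152.0], [268.0, 185.0], [268.0, 151.0], [254.0, 164.0], [254.0, 134.0], [259.0, 164.0], [259.0, 134.0]]
```

The detected plate outline matches the prediction within 1 px, so the plate hangs upright and centred in the grip. Lowering it beside the bar.

Call:
send_rows(targets=[0,0.007,0.02,-0.003,0,0,-1,0,0.014,0.045,-0.003,0,0,-1,0,0.014,0.07,-0.003,0,0,-1,0,0.014,0.08,-0.003,0,0,-1,0,0.014,0.08,-0.003,0,0,-1,0,0.014,0.08,-0.003,0,0,-1])

```text
clock: 17.98
eef_pos: [535.8, -6.0, 69.6]
tcp_rot: [3.141, 0.001, 1.78]
contact_force: [0.8, -0.2, -4.9]
opening: 0.154
grasp_force: 59.9
```

Call:
send_rows(targets=[0,0,0.001,0,0,0,-1,0,0,0.003,0,0,0,-1,0,0,0.003,0,0,0,-1])

```text
clock: 18.23
eef_pos: [537.0, -6.5, 67.5]
tcp_rot: [3.138, 0.001, 1.779]
contact_force: [0.7, -1.2, -6.2]
opening: 0.159
grasp_force: 59.9
```

Call:
send_rows(targets=[0,0,0.001,0,0,0,-1,0,0,0.001,0,0,0,-1])

```text
clock: 18.4
eef_pos: [536.6, -6.5, 66.0]
tcp_rot: [3.139, 0.001, 1.779]
contact_force: [0.4, -0.0, -5.0]
opening: 0.156
grasp_force: 59.9
```

Call:
send_rows(targets=[0,0,0.001,0,0,0,-1,0,0,0.001,0,0,0,-1])

```text
clock: 18.57
eef_pos: [536.4, -6.5, 64.6]
tcp_rot: [3.139, 0.001, 1.779]
contact_force: [-0.4, -0.1, -5.3]
opening: 0.151
grasp_force: 59.9
```

Call:
send_rows(targets=[0,0,0.001,0,0,0,-1,0,0,0.001,0,0,0,-1])

```text
clock: 18.73
eef_pos: [536.3, -6.5, 63.4]
tcp_rot: [3.14, 0.001, 1.779]
contact_force: [-0.9, -0.5, -6.0]
opening: 0.154
grasp_force: 59.9
```

Call:
send_rows(targets=[0,0,0.001,0,0,0,-1,0,0,0.001,0,0,0,-1])

```text
clock: 18.9
eef_pos: [536.6, -6.6, 63.1]
tcp_rot: [3.139, 0.001, 1.779]
contact_force: [-2.3, -1.9, 1.5]
opening: 0.16
grasp_force: 61.1
```

Call:
send_rows(targets=[0,0,0.001,0,0,0,-1,0,0,0.001,0,0,0,-1])

```text
clock: 19.07
eef_pos: [536.7, -6.6, 63.0]
tcp_rot: [3.139, 0.001, 1.779]
contact_force: [-6.0, -1.2, 16.5]
opening: 0.161
grasp_force: 63.1
```

Call:
send_rows(targets=[0,0,0.0005,0,0,0,-1,0,0,0.0005,0,0,0,-1])

```text
clock: 19.23
eef_pos: [536.8, -6.6, 63.0]
tcp_rot: [3.139, 0.001, 1.78]
contact_force: [-7.6, -2.7, 22.8]
opening: 0.157
grasp_force: 63.9
```

Call:
send_rows(targets=[0,0,-0.002,0,0,0,-1,0,0.004,-0.0025,0,0,0,-1,0,0.008,-0.0025,0,0,0,-1,0,0.01,-0.0025,0,0,0,-1,0,0.01,-0.0025,0,0,0,-1,0,0.01,-0.0025,0,0,0,-1])

```text
clock: 19.73
eef_pos: [546.2, -4.3, 63.2]
tcp_rot: [3.14, 0.001, 1.78]
contact_force: [0.7, 0.6, -3.9]
opening: 0.156
grasp_force: 60.2
```

Call:
send_rows(targets=[0,0.001,0,0,0,0,-1,0,0.001,0,0,0,0,-1])

```text
clock: 19.9
eef_pos: [547.1, -4.2, 63.5]
tcp_rot: [3.14, 0.001, 1.78]
contact_force: [-0.8, -0.4, -4.9]
opening: 0.156
grasp_force: 60.1
```

Call:
send_rows(targets=[0,0.001,0,0,0,0,-1,0,0.001,0,0,0,0,-1])

```text
clock: 20.07
eef_pos: [548.3, -4.0, 63.6]
tcp_rot: [3.139, 0.001, 1.779]
contact_force: [0.5, -0.3, -5.8]
opening: 0.158
grasp_force: 60.1
```

Call:
send_rows(targets=[0,0.001,0,0,0,0,-1,0,0.001,0,0,0,0,-1])

```text
clock: 20.23
eef_pos: [549.3, -3.8, 63.7]
tcp_rot: [3.139, 0.001, 1.779]
contact_force: [-0.3, -0.3, -6.2]
opening: 0.154
grasp_force: 60.1
```

Call:
send_rows(targets=[0,0.001,0,0,0,0,-1,0,0.001,0,0,0,0,-1])

```text
clock: 20.4
eef_pos: [550.0, -3.6, 63.6]
tcp_rot: [3.14, 0.001, 1.779]
contact_force: [-0.6, 0.0, -5.7]
opening: 0.159
grasp_force: 60.1
```

Call:
send_rows(targets=[0,0.001,0,0,0,0,-1,0,0.001,0,0,0,0,-1])

```text
clock: 20.57
eef_pos: [550.5, -3.4, 63.5]
tcp_rot: [3.141, 0.001, 1.779]
contact_force: [-3.2, -0.3, -4.4]
opening: 0.154
grasp_force: 60.2
```

Call:
send_rows(targets=[0,0.001,0,0,0,0,-1,0,0.001,0,0,0,0,-1])

```text
clock: 20.73
eef_pos: [550.7, -3.3, 63.3]
tcp_rot: [-3.141, 0.001, 1.78]
contact_force: [-5.2, -1.6, -1.5]
opening: 0.157
grasp_force: 60.4
```

Call:
send_rows(targets=[0,0.0005,0,0,0,0,-1,0,0.0005,0,0,0,0,-1])

```text
clock: 20.9
eef_pos: [550.8, -3.3, 63.3]
tcp_rot: [-3.14, 0.001, 1.78]
contact_force: [-6.7, -2.3, -0.4]
opening: 0.156
grasp_force: 60.6
```

Call:
send_rows(targets=[0,0.001,0,0,0,0,-1,0,0.001,0,0,0,0,-1,0,-0.001,0.0005,0,0,0,-1,0,-0.001,0.0008,0,0,0,-1,0,-0.001,0.0008,0,0,0,-1])

```text
clock: 21.32
eef_pos: [550.7, -3.5, 63.1]
tcp_rot: [3.141, 0.001, 1.779]
contact_force: [-5.5, -2.4, 3.5]
opening: 0.158
grasp_force: 61.3
```

Call:
send_rows(targets=[0,0,0,0,0,0,-0.6,0,0,0,0,0,0,-0.5,0,0,0,0,0,0,-0.3,0,0,0,0,0,0,0.2,0,0,0,0,0,0,0.2,0,0,0,0,0,0,0.2])

```text
clock: 21.82
eef_pos: [551.9, -3.2, 63.0]
tcp_rot: [3.139, 0.001, 1.78]
contact_force: [0.7, -0.7, -0.7]
opening: 0.602
grasp_force: 0.0
```

Call:
send_rows(targets=[0,0,-0.02,0,0,0,0.2,0,0,-0.05,0,0,0,0.2,0,0,-0.08,0,0,0,0.2,0,0,-0.1,0,0,0,0.2,0,0,-0.1,0,0,0,0.2])

```text
clock: 22.23
eef_pos: [554.1, -3.2, 167.3]
tcp_rot: [3.132, 0.003, 1.779]
contact_force: [0.0, 0.5, -0.5]
opening: 0.603
grasp_force: 0.0
```

Run:
```python
from h import *
from rig import r,cams
s=r.sense(); print(s["eef_pos"],s["tcp_rot"],s["contact_force"],s["opening"])
n=np.array([.9782,.2075]);e=np.array([-.2075,.9782]); c=np.array([550.1,-3.4])
f=cams.grab_frame("side"); im=f["color"].astype(int); m=((im[...,0]-im[...,2])>40).astype(np.uint8); m[:150]=0; m[230:]=0
k=max(cv2.findContours(m,0,2)[0],key=cv2.contourArea); print(cv2.approxPolyDP(cv2.convexHull(k),1.2,True)[:,0].tolist())
pr=[[*(c+70*a*e+7*b*n),z] for a in(1,-1) for b in(1,-1) for z in(0,100)]
print(proj(f,pr).round(1).tolist())
delta(s,(*(c-50*n),160),(np.pi,0,1.779))
```

```text
[554.12602911  -3.20630272 167.30005866] [3.13237700e+00 2.51919083e-03 1.77949178e+00] [ 0.04796306  0.53544201 -0.54277764] 0.6028550706088808
[[247, 161], [250, 161], [258, 182], [257, 212], [253, 209], [247, 187]]
[[252.7, 212.1], [252.4, 181.4], [257.4, 211.7], [257.4, 181.0], [245.6, 189.3], [245.0, 161.0], [249.8, 188.9], [249.5, 160.6]]
t [0.0006, -0.054, 0.0068] w [0.0092, 0.0025, 0.0005]
```

The plate stands released, and its outline matches the upright prediction within about 2 px. I'll retract clear and verify numerically.

Call:
send_rows(targets=[0,0,-0.04,0,0,0,1,-0.01,-0.02,-0.08,0,0,0,1,-0.04,-0.04,-0.1,0,0,0,1,-0.07,-0.06,-0.1,0,0,0,1,-0.1,-0.08,-0.1,0,0,0,1,-0.13,-0.1,-0.1,0,0,0,1,-0.165,-0.12,-0.1,0,0,0,1,-0.2,-0.13,-0.1,0,0,0,1,-0.235,-0.14,-0.1,0,0,0,1,-0.27,-0.15,-0.1,0,0,0,1,-0.3,-0.15,-0.1,0,0,0,1,-0.3,-0.15,-0.1,0,0,0,1])

```text
clock: 23.28
eef_pos: [466.5, -332.4, 261.4]
tcp_rot: [3.14, 0.002, 1.776]
contact_force: [-0.5, 0.4, 0.9]
opening: 0.998
grasp_force: 0.0
```

Run:
```python
from h import *
from rig import r,cams
s=r.sense(); print(s["eef_pos"])
t=cams.grab_frame("top");f=cams.grab_frame("side")
cv2.imwrite("pics/end_t.png",t["color"]);cv2.imwrite("pics/end_s.png",f["color"])
n=np.array([.9782,.2075]);e=np.array([-.2075,.9782]);B=np.array([576.4,2.1])
# gray/blue profiles along stage normal at several stations, at suitable heights
def prof(fr,y,z,a,b,st):
    d=np.arange(a,b,st); P=[[*(B+y*e+k*n),z] for k in d]; u=proj(fr,P).astype(np.float32)
    v=cv2.remap(fr["color"],u[:,0].reshape(1,-1),u[:,1].reshape(1,-1),cv2.INTER_LINEAR)[0].astype(int); return d,v
for nm,fr in(("top",t),("side",f)):
    for y in(-80,-60,60,80):
        d,v=prof(fr,y,10,8,34,2); print(nm,"far side",y,[int(q.mean()) for q in v])
im=t["color"].astype(int); print("plate in top")
m=((im[...,0]-im[...,2])>40).astype(np.uint8); m[:,:240]=0; m[:150]=0; m[260:]=0
k=max(cv2.findContours(m,0,2)[0],key=cv2.contourArea); h=cv2.approxPolyDP(cv2.convexHull(k),1.2,True)[:,0]; print(h.tolist())
print(proj(t,[[*(B-27*n+70*a*e+7*b*n),z] for z in(100,0) for a in(1,-1) for b in(1,-1) ]).round(1).tolist())
for y in(-60,-30,30,60):
    d,v=prof(t,y,10,-34,-8,2); print("top near side",y,[tuple(int(x) for x in q) for q in v])
```

```text
[ 466.52855445 -332.38575774  261.44702221]
top far side -80 [237, 238, 238, 234, 213, 150, 92, 50, 35, 30, 34, 35, 36]
top far side -60 [238, 239, 238, 234, 225, 160, 100, 59, 39, 34, 35, 36, 37]
top far side 60 [240, 240, 239, 238, 222, 189, 127, 63, 45, 35, 36, 37, 38]
top far side 80 [240, 240, 241, 241, 231, 199, 138, 71, 44, 28, 34, 38, 40]
side far side -80 [211, 215, 211, 201, 183, 129, 77, 50, 38, 35, 34, 34, 33]
side far side -60 [211, 216, 217, 211, 190, 134, 85, 44, 41, 37, 32, 31, 31]
side far side 60 [217, 217, 217, 213, 193, 133, 82, 47, 35, 33, 33, 33, 33]
side far side 80 [219, 219, 217, 214, 191, 135, 82, 46, 32, 34, 34, 33, 33]
plate in top
[[319, 186], [319, 188], [314, 192], [274, 199], [273, 197], [274, 193], [279, 191], [316, 184]]
[[273.9, 191.8], [274.8, 196.2], [318.3, 183.3], [319.2, 187.7], [272.6, 196.1], [273.4, 200.1], [313.2, 188.2], [314.1, 192.3]]
top near side -60 [(71, 46, 27), (74, 46, 21), (74, 43, 18), (88, 50, 20), (115, 66, 26), (157, 91, 37), (191, 112, 46), (182, 105, 43), (177, 101, 40), (177, 101, 42), (177, 106, 53), (176, 112, 70), (173, 129, 102)]
top near side -30 [(69, 43, 24), (72, 42, 20), (74, 43, 21), (81, 48, 24), (96, 57, 28), (122, 72, 30), (149, 88, 36), (175, 104, 46), (177, 105, 41), (178, 106, 39), (183, 111, 48), (187, 119, 65), (188, 127, 88)]
top near side 30 [(70, 47, 30), (71, 42, 19), (73, 44, 20), (86, 51, 23), (113, 65, 29), (144, 84, 34), (181, 107, 42), (178, 104, 42), (175, 101, 43), (174, 100, 43), (174, 102, 51), (174, 108, 65), (162, 114, 92)]
top near side 60 [(69, 46, 29), (71, 43, 23), (73, 44, 23), (80, 48, 23), (93, 56, 25), (123, 72, 29), (151, 88, 35), (175, 101, 41), (185, 107, 44), (189, 110, 46), (188, 113, 57), (195, 130, 87), (218, 167, 141)]
```

```bash
python3 -c "
from rig import r
print(r.sign_off())"
```

```text
the job is handed in; nothing more can be done
None
```

I handed the job in after about 24 s of the 61 s: the straightedge lies against the black stage's near edge and the blue plate stands upright against its other side, both seated by contact force and released; any gap under about 1–2 mm would be too small for the cameras to show.

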